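# Load the date coder and hold its slide at the notch

## Task

Take the small rectangular sauce pot and press it, lid up, level and right down into the nest on the date coder's slide while the slide is still pulled out. Then push the slide by its upright black grip until you feel the ball click into the notch, so that the pot is under the stamp, and keep the grip pinched there so that I can pull the stamp down: finish still holding it, without letting go. Leave everything else where it stands.

Things in the scene. Friction and masses are not known exactly. Their poses are not given: they have to be found in the camera images.
- pot: Small rectangular lidded sauce pot, off-white, loose, about 60 g, lid up. Lid 62 x 44 mm, 8 mm thick (z 26 to 34); body below it 58 x 40 mm; stepped foot 55 x 37 mm for the lowest 4 mm. Origin at the centre of its underside; x along the 62 mm side, y along the 44 mm side, z up. Grasp across y on the lid.
- large_pot: Bystander: larger rectangular pot of the same make, 88 x 60 x 40 mm, too big for the nest. Origin at the centre of its underside.
- round_pot: Bystander: round lidded pot, 62 mm across, 34 mm high. Origin at the centre of its underside.
- nest (a point): Centre of the nest's floor on the coder's slide, 37 mm above the worktop; moves with the slide. x: the way the slide is pushed (toward the stamp), y across the slide, z up. The nest is a recess 60 mm in x, 42 mm in y, 12 mm deep, open above, in a grey block 78 x 60 mm. The pot fits either way round (its x along the nest's x). Fully home, its lid's top is 71 mm above the worktop.
- nest_ball_a: One of two sprung steel balls (8 mm) in the middles of the nest's long walls, 6 mm above its floor; origin at the ball's centre. They stop the pot about 5 mm short of the floor; pressing down with about 5 N takes it past them, and 2 to 4 N on down to the floor, where they grip it. If it passes one ball only it sits tilted: press on the high side.
- slide_grip: Upright black grip tab fixed on the slide, 125 mm before the nest (at nest x = -125 mm, y = 0): 28 mm in x, 14 mm thick in y, top 43 mm above the slide plate (80 mm above the worktop); its lowest 5 mm are a 42 x 34 mm foot. Origin at the centre of its underside on the slide plate, 37 mm above the worktop; axes as the nest's. Pinch it across y.
- slide (a joint): Travel of the slide in m: starts pulled out at 0 to 0.02, grows as it is pushed along the nest's x; end stop at 0.165; drag about 1 N. The ball notch lies at a travel of 0.118 to 0.142, depending on where the head is clamped: there the ball draws the slide in with 2 to 5 N over the last 3 to 4 mm, centres it if let free, and holds it against some 8 to 16 N either way.
- stamp (a point): Centre of the stamp's underside on the coder's head, 95 mm above the worktop; fixed, axes parallel to the nest's. At the notch the nest's centre is straight below it. The head is a C-frame, its column on the side of the rail away from the robot; its arm is 50 mm wide in x, top 213 mm above the worktop; its lever, on the far side in x, reaches to 285 mm.
- foil_cups: Bystander: stack of nested foil cups, 60 mm across, 49 mm high. Origin at the centre of its underside.
- label_block: Bystander: block of labels, 44 x 61 x 15 mm, at the back right. Origin at the centre of its underside.
Not all that is in view belongs to the job. What is shaped like the pot but purple is not meant.

How it is judged:
On the way, in this order (a step that is already met when the one before it is completed fails the run):
1. the pot is pressed right down in the nest while the slide is still out (z of pot in the frame of nest below 0.0018 m and horizontal distance between pot and nest below 0.003 m and angle between pot's own z axis and vertical below 0.06 rad and angle between the x axis of pot and the x axis of nest, either way round below 0.1 rad and x of nest in the frame of stamp below -0.06 m), for 0.2 s.
2. the slide stands at the ball notch with the pot home in the nest (z of pot in the frame of nest below 0.0018 m and horizontal distance between pot and nest below 0.003 m and angle between pot's own z axis and vertical below 0.06 rad and angle between the x axis of pot and the x axis of nest, either way round below 0.1 rad and x of nest in the frame of stamp between -0.002 and 0.002 m), for 0.2 s.
At the end, for the whole second after the job is handed in: The pot is fully home in the nest (underside within 1.8 mm of the nest's floor, within 3 mm of its centre, upright), the nest centre is within 2 mm of the stamp along the slide (ball in the notch), the slide is at rest, and the fingers still hold the slide's grip with more than 3 N (all of step 2 and velocity of joint slide between -0.004 and 0.004 m/s and contact force between the fingers and slide_grip above 3 N and contact force between the fingers and pot below 0.1 N); the arm keeps its last pose, push and grip.
It fails at once if a bystander is moved by more than 25 mm (distance of any of large_pot, round_pot, foil_cups, label_block from where it was at the start of the episode above 0.025 m).
It also fails if it takes over 72 s, if anything falls off the work surface, if the arm or the gripper's body presses on something with over 40 N, if the wrist force passes 120 N, or if a joint passes its speed limit or range.

## Robot

A 7-joint arm with a two-finger parallel gripper is mounted at the origin on a cart in front of the work surface, level with it; the furniture and walls round the work are solid. World frame = base frame: x ahead of the robot, y to its left, z up, the work surface at z = 0. Lengths are in m, angles in rad, forces in N, time in s.
With the tool pointing down it reaches from about 0.4 to 0.925 m from the base axis. Payload 4.1 kg.
Tool frame: the origin (TCP) lies at the very end of the fingers, on their centre line; the grasp point (between the pads) lies 19 mm behind it; z points along the fingers, y is the direction in which the jaws open and shut (so a half turn about z gives the same grasp; the last joint's range is limited). The gripper opens to 85 mm and grips with 20 to 120 N. Pads are 22 mm wide; open, the fingers measure 114 mm over their backs; the gripper's body (76 mm by 85 mm) begins 54 mm behind the grasp point. The pads swing forward as they close: fully open they stand 13 mm farther back than shut.
Start: joints at [1.062, 0.398, 0.045, 1.537, -0.019, 1.207, -0.051], TCP at [0.259, -0.596, 0.231] pointing down, gripper open.
Joint ranges: [-2.82, 2.82], [-0.49, 2.23], [-1.37, 1.46], [0, 2.46], [-1.36, 4.5], [0.23, 2], [-2.94, 2.94]. Speed limits (rad/s): [2.57, 2.57, 3.14, 3.14, 3.14, 3.14, 3.14].

## Interface

Orientations are given as a unit quaternion [w, x, y, z].
In Python, from station import telemetry, optics, bot gives the robot as it stands. The module is installed in compiled form; this text tells all that it offers.
- The arm moves only by the tool drive_tool, never from a script. Its argument "deltas" is a list that holds one entry, the list of rows, each a list of 7 numbers: the opening, from 0 (shut) to 1 (fully open), then the shift along the tool's x, y, z in mm, then the turn, a rotation vector about the tool's x, y, z in degrees. In form: [[[claw, tx, ty, tz, ax, ay, az], ...]]. A call has 1 to 10 rows; each row shifts and turns the commanded pose from where the row before left it, along the tool's axes as they then stand; what a row does not reach is not made up. A row lasts 1/8 s, in which the tool goes at most 62.5 mm and 10.7 degrees, less where a joint would pass 70% of its speed; a pose out of reach is approached as far as the arm can. A call is refused whole if a number of a shift passes 62.5 or a number of a turn 10.7, either way. A call with a gripper value outside its range is refused whole. The fingers move at their own pace and stop on an object; the grip force is fixed at half the most. Time passes only in rows, so rows that do not move let the fingers close. It gives the time, the measured TCP pose, the force and the opening at its end, in the units of the state.
- telemetry.read_state(): the state, without advancing time (a new reading comes with each control period).
- optics.snapshot(name): name is "scene" or "side" or "wrist"; returns a dict with "img" (400x640x3 uint8, red, green, blue), "vfov" (degrees; the focal length in pixels is half the picture's height over the tangent of half this angle, whatever the lens; pixels are square), "cx", "cy" (the principal point, pixels), "rvec" (rotation vector, rad) and "tvec" (3), from world to camera coordinates, as OpenCV has them; the wrist camera has in their place "hand_eye" (4x4, takes a point from camera to tool coordinates, whose origin is the TCP and whose axes are the flange's). Camera axes: x right, y down, z forward; pixel columns grow to the right and rows downward; lengths in m; the calibration is good to about 2 mm. A picture is of the moment at which its call begins: read the wrist's pose just before it. There is no depth.
- bot.job_done(): hands the job in, once; it reports no verdict.
The state is a dict: "time_s": time; "joint_positions": joint angles; "qvel": joint speeds; "joint_efforts": joint torques, N m; "tool_pos": TCP position; "eef_rot": TCP orientation; "wrist_force": force on the tool from outside, world axes, zero at the start; "ft_torque": the same for the moment, N m; "gripper_width": opening from 0.0 (shut) to 1.0 (fully open).
Only numpy, scipy, OpenCV 4.12 (cv2) and the standard library are available. Lean on these libraries where they do the work, as an engineer would, in place of code of your own. Each camera call takes 0.05 s, during which the arm holds its last target. There are 200 camera calls.

## Working session

There is one attempt and no reset: what is moved stays moved. The work goes in short steps, Python scripts to look and compute and a tool call to move; the robot and the scene stay as the last step left them, time stands still between calls to the robot, and variables do not carry over. Pictures are saved under pics/ and viewed, about 8 in all and at most 12, crops included, and the job is handed in when it is done.

Besides the shell and the picture viewer there is one more tool, called by a JSON object that holds its "method" and its "body". drive_tool: Moves the arm, as the interface text tells. Its arguments: {"type":"object","properties":{"deltas":{"type":"array","items":{"type":"array","items":{"type":"array","items":{"type":"number"}}}}},"required":["deltas"]}

```bash
mkdir -p pics; cat > h.py <<'E'
import numpy as np,cv2
from scipy.spatial.transform import Rotation as R
from station import telemetry, optics, bot
def snap(n,f):
    s=telemetry.read_state(); d=optics.snapshot(n)
    np.save(f'pics/{f}.npy',{'s':s,'d':d},allow_pickle=True)
    cv2.imwrite(f'pics/{f}.png',d['img'][:,:,::-1]); return s,d
def load(f):
    q=np.load(f'pics/{f}.npy',allow_pickle=True).item(); return q['s'],q['d']
def cam(s,d):
    f=200/np.tan(np.radians(d['vfov'])/2); 
    if 'hand_eye' in d:
        w,x,y,z=s['eef_rot']; T=np.eye(4);T[:3,:3]=R.from_quat([x,y,z,w]).as_matrix();T[:3,3]=s['tool_pos']
        M=T@np.array(d['hand_eye']); return f,d['cx'],d['cy'],M[:3,:3],M[:3,3]
    r=R.from_rotvec(np.ravel(d['rvec'])).as_matrix(); return f,d['cx'],d['cy'],r.T,-r.T@np.ravel(d['tvec'])
def ray(c,u,v,z):
    f,cx,cy,A,p=c; w=A@np.array([(u-cx)/f,(v-cy)/f,1]); return p+w*(z-p[2])/w[2]
def proj(c,P):
    f,cx,cy,A,p=c; q=(np.atleast_2d(P)-p)@A; return np.c_[cx+f*q[:,0]/q[:,2],cy+f*q[:,1]/q[:,2]]
E
python3 - <<'E'
from h import *
I=[]
for n in('scene','side','wrist'):
    s,d=snap(n,n+'0'); print(n,d['vfov'],d['cx'],d['cy'],{k:np.round(d[k],3).tolist() for k in d if k in('rvec','tvec','hand_eye')},cam(s,d)[4])
print(s)
E
```

```text
scene 53.26896344016593 324.7648466560641 200.2376334804133 {'rvec': [1.119, -2.508, 0.868], 'tvec': [0.486, 0.291, 0.817]} [0.12469542 0.54794456 0.8202596 ]
side 54.851226258596185 317.58072795797983 203.6146684991352 {'rvec': [1.98, -0.611, 0.333], 'tvec': [-0.39, 0.308, 0.685]} [ 0.08382538 -0.60922915  0.58111319]
wrist 58.4605665378222 324.51512592362064 200.65279895017662 {'hand_eye': [[-0.0, -0.947, -0.321, 0.082], [1.0, 0.0, -0.001, 0.0], [0.001, -0.321, 0.947, -0.142], [0.0, 0.0, 0.0, 1.0]]} [ 0.33433166 -0.56354029  0.37239872]
{'time_s': 0.1, 'joint_positions': array([ 1.06200126,  0.39915689,  0.04504799,  1.53775047, -0.01867702,
        1.20690677, -0.0507006 ]), 'qvel': array([ 0.00086449, -0.00093377, -0.00022128, -0.00343095,  0.00071139,
       -0.00216287, -0.0007512 ]), 'joint_efforts': array([ 3.77479751e-03, -4.76259041e+01,  1.37019977e+00, -2.54950136e+01,
        1.19557529e-02,  5.01683098e-03,  1.02562174e-05]), 'tool_pos': array([ 0.25875621, -0.59565434,  0.23034405]), 'eef_rot': array([-8.62840849e-04,  9.79070359e-01,  2.03520079e-01, -2.56829925e-04]), 'wrist_force': array([-0.17334091, -0.00021224, -0.12049231]), 'ft_torque': array([0.00305432, 0.01749397, 0.04518774]), 'gripper_width': 0.9946247628187783}
```

View pics/scene0.png

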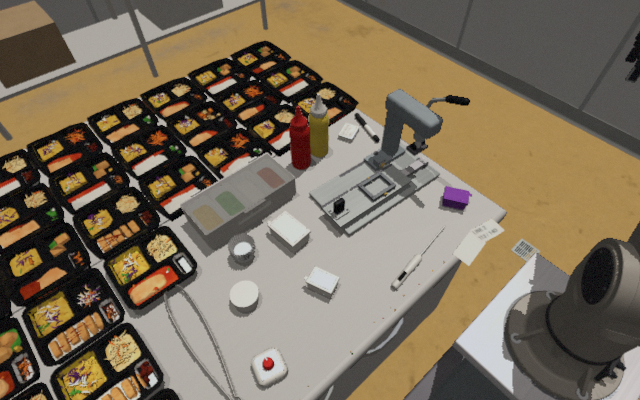

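View pics/side0.png

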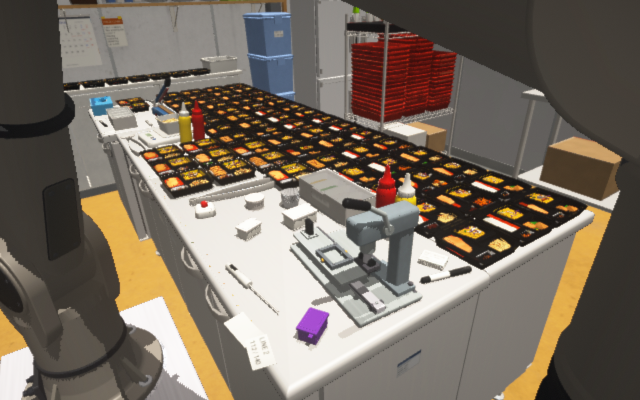

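The scene picture shows the possible pots: a small off-white rectangular one at (322,281), a larger one at (289,230), a round one at (244,296), a purple one at (456,197) and a white box with a red knob at (269,366). The coder's nest is at (378,186) and its grip at (339,206). I choose (322,281) and check it in one crop.

```bash
python3 - <<'E'
from h import *
_,d=load('scene0'); im=d['img'][:,:,::-1]
a=cv2.resize(im[255:315,285:365],(400,300),interpolation=2); b=cv2.resize(im[140:240,300:450],(450,300),interpolation=2)
_,d2=load('side0'); im2=d2['img'][:,:,::-1]
c=cv2.resize(im2[205:265,220:300],(400,300),interpolation=2);e=cv2.resize(im2[205:325,285:425],(350,300),interpolation=2)
cv2.imwrite('pics/c1.png',np.vstack([np.hstack([a,b[:,:400]]),np.hstack([c,e,np.zeros((300,50,3),np.uint8)])]))
c0=cam(*load('scene0'))
for n,u,v,z in[('pot',322,277,.034),('large',289,226,.04),('nest',378,184,.049),('grip',339,201,.08),('round',244,290,.034),('cups',241,243,.049),('purple',456,197,.034)]: print(n,ray(c0,u,v,z).round(3))
E
```

```text
pot [0.426 0.279 0.034]
large [0.575 0.251 0.04 ]
nest [0.519 0.005 0.049]
grip [0.529 0.134 0.08 ]
round [0.514 0.423 0.034]
cups [0.606 0.364 0.049]
purple [ 0.366 -0.121  0.034]
```

View pics/c1.png

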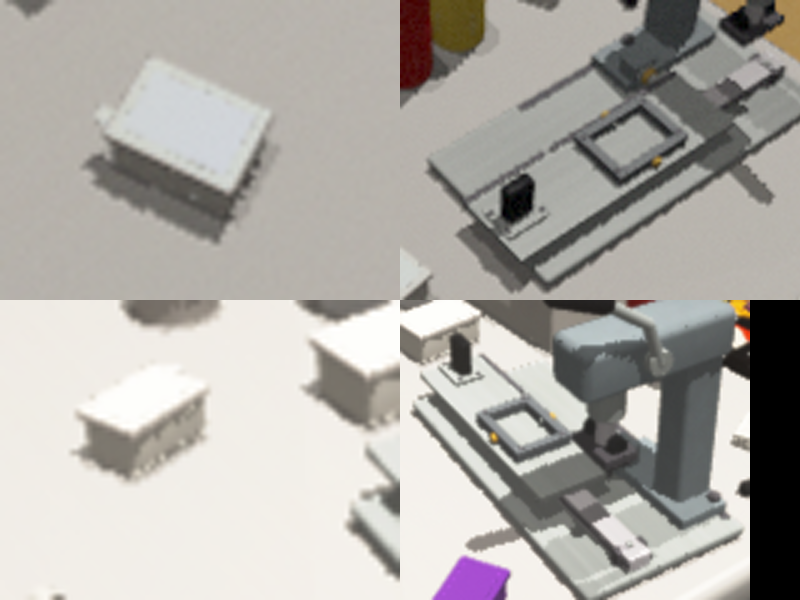

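```bash
python3 - <<'E'
from h import *
c0=cam(*load('scene0'))
def f(pts,o,s,z): 
    P=np.array([ray(c0,o[0]+x/s-.5,o[1]+y/s-.5,z) for x,y in pts]); print(P.round(4)[:,:2].tolist(),P.mean(0)); 
    for i in range(4): e=P[(i+1)%4]-P[i]; print(np.linalg.norm(e).round(4),np.degrees(np.arctan2(e[1],e[0])).round(1))
f([(150,57),(272,115),(235,190),(105,132)],(285,255),5,.034)
f([(178,138),(238,97),(288,135),(225,180)],(300,140),3,.049)
E
```

```text
[[0.4571, 0.2737], [0.4003, 0.2529], [0.3852, 0.2886], [0.4426, 0.3122]] [0.42130261 0.28187133 0.034     ]
0.0605 -159.8
0.0388 112.9
0.062 22.3
0.0411 -69.3
[[0.5483, 0.0449], [0.5466, -0.0269], [0.4887, -0.0269], [0.4907, 0.0481]] [0.51856493 0.00980038 0.049     ]
0.0719 -91.4
0.0579 179.9
0.075 88.4
0.0577 -3.1
```

```bash
cat >> h.py <<'E'
def head(s):
    w,x,y,z=s['eef_rot']; m=R.from_quat([x,y,z,w]).as_matrix(); return np.degrees(np.arctan2(m[1,0],m[0,0])),np.degrees(np.arccos(-m[2,2]))
def plan(wps,claw,pos=None,h=None,n=None,step=48,turn=9):
    s=telemetry.read_state(); p=np.array(s['tool_pos'] if pos is None else pos,float); h=head(s)[0] if h is None else h
    for w in wps:
        t=np.array(w[:3]); dh=(w[3]-h+180)%360-180; k=w[4] if len(w)>4 else int(max(1,np.ceil(np.linalg.norm(t-p)*1000/step),np.ceil(abs(dh)/turn)))
        d=(t-p)/k
        for i in range(k):
            a=np.radians(h); D=[d@[np.cos(a),np.sin(a),0],d@[np.sin(a),-np.cos(a),0],-d[2]]
            print([claw]+[round(float(v)*1000,1) for v in D]+[0,0,round(-dh/k,2)]); h+=dh/k
        p=t
E
python3 -c "
from h import *
print(head(telemetry.read_state()))
plan([(.40,-.40,.40,40),(.525,0.02,.40,90),(.525,.025,.32,90)],1)"
```

```text
(np.float64(23.484913128350215), np.float64(0.08707333118062942))
[1, 29.6, -17.6, -24.2, 0, 0, np.float64(-2.36)]
[1, 30.3, -16.4, -24.2, 0, 0, np.float64(-2.36)]
[1, 31.0, -15.1, -24.2, 0, 0, np.float64(-2.36)]
[1, 31.6, -13.8, -24.2, 0, 0, np.float64(-2.36)]
[1, 32.1, -12.5, -24.2, 0, 0, np.float64(-2.36)]
[1, 32.6, -11.2, -24.2, 0, 0, np.float64(-2.36)]
[1, 33.0, -9.8, -24.2, 0, 0, np.float64(-2.36)]
[1, 36.6, -24.1, -0.0, 0, 0, np.float64(-5.0)]
[1, 38.5, -20.9, -0.0, 0, 0, np.float64(-5.0)]
[1, 40.2, -17.4, -0.0, 0, 0, np.float64(-5.0)]
[1, 41.6, -13.9, -0.0, 0, 0, np.float64(-5.0)]
[1, 42.6, -10.2, -0.0, 0, 0, np.float64(-5.0)]
[1, 43.3, -6.4, -0.0, 0, 0, np.float64(-5.0)]
[1, 43.7, -2.6, -0.0, 0, 0, np.float64(-5.0)]
[1, 43.8, 1.2, -0.0, 0, 0, np.float64(-5.0)]
[1, 43.5, 5.0, -0.0, 0, 0, np.float64(-5.0)]
[1, 42.9, 8.8, -0.0, 0, 0, np.float64(-5.0)]
[1, 2.5, -0.0, 40.0, 0, 0, np.float64(-0.0)]
[1, 2.5, -0.0, 40.0, 0, 0, np.float64(-0.0)]
```

{"method": "drive_tool", "body": {"deltas": [[[1,29.6,-17.6,-24.2,0,0,-2.4],[1,30.3,-16.4,-24.2,0,0,-2.4],[1,31,-15.1,-24.2,0,0,-2.4],[1,31.6,-13.8,-24.2,0,0,-2.4],[1,32.1,-12.5,-24.2,0,0,-2.4],[1,32.6,-11.2,-24.2,0,0,-2.4],[1,33,-9.8,-24.2,0,0,-2.4]]]}}

```text
time_s: 1.02
tool_pos: [0.4, -0.3991, 0.4012]
eef_rot: [-0.0, 0.939, 0.345, -0.0]
wrist_force: [0.0, -0.4, -0.4]
gripper_width: 1.0
```

{"method": "drive_tool", "body": {"deltas": [[[1,36.6,-24.1,0,0,0,-5],[1,38.5,-20.9,0,0,0,-5],[1,40.2,-17.4,0,0,0,-5],[1,41.6,-13.9,0,0,0,-5],[1,42.6,-10.2,0,0,0,-5],[1,43.3,-6.4,0,0,0,-5],[1,43.7,-2.6,0,0,0,-5],[1,43.8,1.2,0,0,0,-5],[1,43.5,5,0,0,0,-5],[1,42.9,8.8,0,0,0,-5]]]}}

```text
time_s: 2.28
tool_pos: [0.5225, 0.0215, 0.4005]
eef_rot: [0.0, 0.704, 0.71, -0.0]
wrist_force: [0.8, 0.8, 0.1]
gripper_width: 1.002
```

{"method": "drive_tool", "body": {"deltas": [[[1,2.5,0,40,0,0,0],[1,2.5,0,40,0,0,0],[1,0,0,0,0,0,0],[1,0,0,0,0,0,0]]]}}

```text
time_s: 2.78
tool_pos: [0.5232, 0.0251, 0.3221]
eef_rot: [0.001, 0.706, 0.709, 0.001]
wrist_force: [0.3, -0.4, 0.4]
gripper_width: 1.001
```

```bash
python3 -c "
from h import *
s,d=snap('wrist','w1');print(s['tool_pos'],head(s),s['time_s'])
cv2.imwrite('pics/w1b.png',cv2.resize(d['img'][:,:,::-1],(800,500),interpolation=2))"
```

```text
[0.52324648 0.025115   0.32214882] (np.float64(90.25974481917446), np.float64(0.11590714482753717)) 2.775
```

View pics/w1b.png

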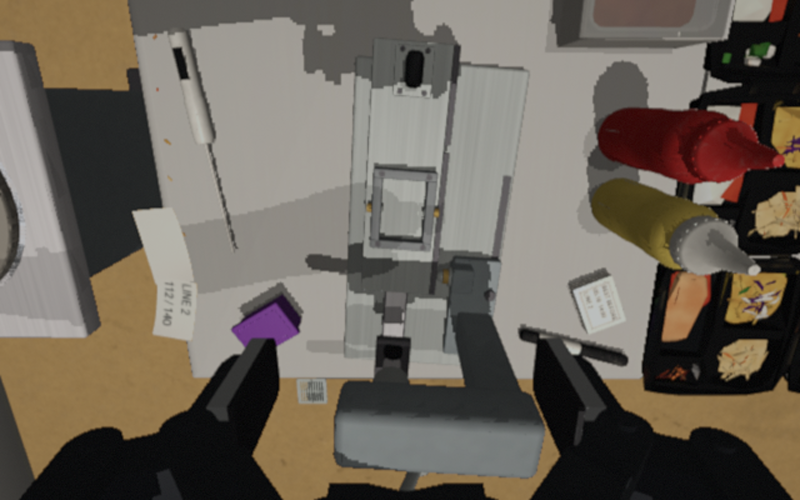

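The wrist view from above shows the nest frame at about (403,208), the grip at (414,68) and the head at (440,425), all in the 800-wide picture. I enlarge it for sub-pixel corners.

```bash
python3 -c "
from h import *
s,d=load('w1');im=d['img'][:,:,::-1]
cv2.imwrite('pics/w1c.png',cv2.resize(im[25:225,275:375],(400,800),interpolation=2)[:, :][0:0+800])
a=cv2.resize(im[120:210,285:365],(480,540),interpolation=2);b=cv2.resize(im[28:88,305:355],(300,360),interpolation=2)
b=np.vstack([b,np.zeros((180,300,3),np.uint8)]);cv2.imwrite('pics/c2.png',np.hstack([a,b]))"
```

```text
(no output)
```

View pics/c2.png

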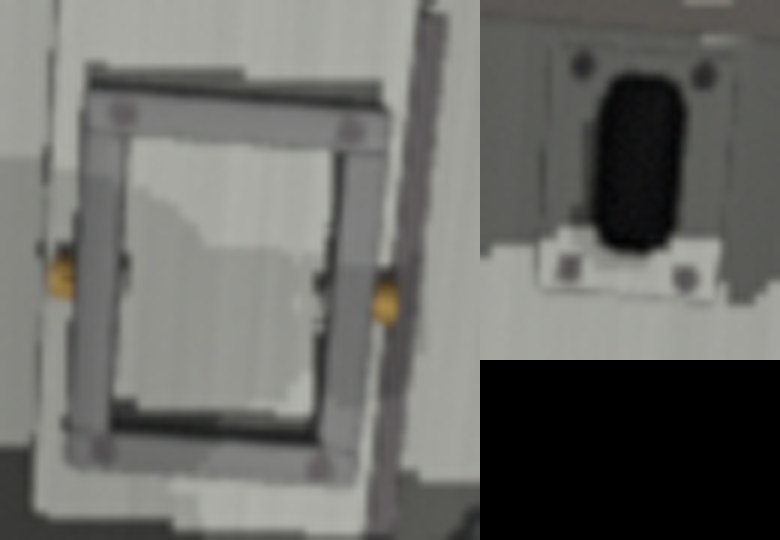

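```bash
python3 - <<'E'
from h import *
c0=cam(*load('w1'))
def f(n,pts,o,s,z): 
    P=np.array([ray(c0,o[0]+x/s-.5,o[1]+y/s-.5,z) for x,y in pts]); print(n,P.mean(0).round(4)); 
    for i in range(4): e=P[(i+1)%4]-P[i]; print('  ',np.linalg.norm(e).round(4),np.degrees(np.arctan2(e[1],e[0])).round(1))
    return P.mean(0)
a=f('outer',[(84,92),(390,110),(356,484),(66,465)],(285,120),6,.049)
b=f('inner',[(128,136),(337,150),(320,440),(109,430)],(285,120),6,.049)
c=f('foot',[(72,45),(258,48),(240,300),(60,290)],(305,28),6,.042)
g=ray(c0,305+(163)/6-.5,28+160/6-.5,.08);print(g)
for x in(a,b): e=x-c; print(np.linalg.norm(e[:2]),np.degrees(np.arctan2(e[1],e[0])))
plan([(.421,.282,.26,20.5)],1)
E
```

```text
outer [0.5202 0.0072 0.049 ]
   0.0591 -3.1
   0.0763 -93.7
   0.0593 176.3
   0.0757 86.1
inner [0.5201 0.0073 0.049 ]
   0.0406 -3.6
   0.0591 -92.3
   0.0428 177.4
   0.0598 85.6
foot [0.5297 0.1315 0.042 ]
   0.0334 -0.6
   0.0429 -93.0
   0.0335 177.3
   0.0416 86.8
[0.52990258 0.13127239 0.08      ]
0.12464449022840514 -94.37245958330405
0.12448305658211023 -94.42001037115523
[1, 32.2, -12.7, 7.8, 0, 0, np.float64(8.72)]
[1, 29.9, -17.4, 7.8, 0, 0, np.float64(8.72)]
[1, 26.9, -21.7, 7.8, 0, 0, np.float64(8.72)]
[1, 23.3, -25.6, 7.8, 0, 0, np.float64(8.72)]
[1, 19.1, -28.8, 7.8, 0, 0, np.float64(8.72)]
[1, 14.5, -31.4, 7.8, 0, 0, np.float64(8.72)]
[1, 9.6, -33.2, 7.8, 0, 0, np.float64(8.72)]
[1, 4.5, -34.3, 7.8, 0, 0, np.float64(8.72)]
```

{"method": "drive_tool", "body": {"deltas": [[[1,32.2,-12.7,7.8,0,0,8.7],[1,29.9,-17.4,7.8,0,0,8.7],[1,26.9,-21.7,7.8,0,0,8.7],[1,23.3,-25.6,7.8,0,0,8.7],[1,19.1,-28.8,7.8,0,0,8.7],[1,14.5,-31.4,7.8,0,0,8.7],[1,9.6,-33.2,7.8,0,0,8.7],[1,4.5,-34.3,7.8,0,0,8.7],[1,0,0,0,0,0,0],[1,0,0,0,0,0,0]]]}}

```text
time_s: 4.08
tool_pos: [0.4206, 0.2817, 0.2595]
eef_rot: [0.0, 0.984, 0.18, 0.001]
wrist_force: [-0.3, -0.1, -0.6]
gripper_width: 0.999
```

```bash
python3 -c "
from h import *
s,d=snap('wrist','w2');print(s['tool_pos'],head(s),s['time_s'])
cv2.imwrite('pics/w2b.png',cv2.resize(d['img'][:,:,::-1],(800,500),interpolation=2))
print(proj(cam(s,d),[.421,.282,.034]))"
```

```text
[0.42055318 0.28174207 0.25952262] (np.float64(20.688656545112305), np.float64(0.1351472832410699)) 4.075
[[324.10840081 162.18348421]]
```

View pics/w2b.png

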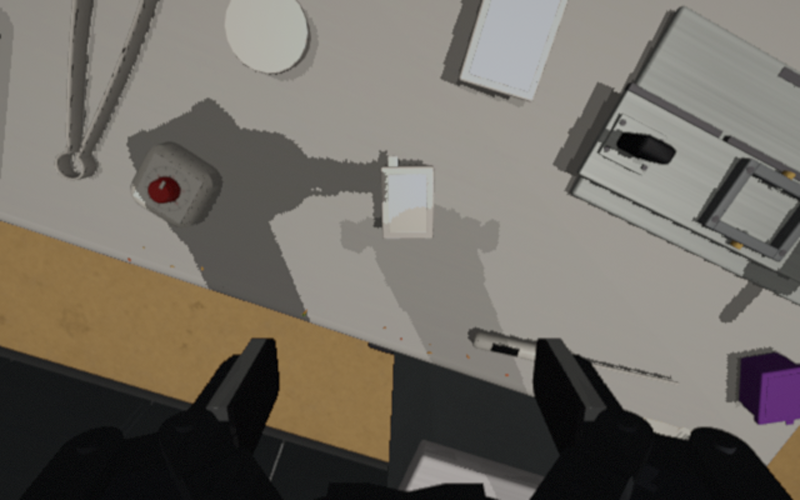

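The wrist view shows the pot's lid with corners near (382,167), (433,167), (433,238) and (382,236), and a tab at (392,160). It is squared to the jaws, and nothing is in the way of the fingers.

```bash
python3 - <<'E'
from h import *
s,d=load('w2'); im=d['img']; c0=cam(s,d)
g=cv2.cvtColor(im,cv2.COLOR_RGB2GRAY)
for v in(140,150,160,178,185): print(v,g[v,298:356].tolist())
print([g[v,326] for v in range(124,198)])
E
```

```text
140 [85, 84, 85, 85, 85, 83, 83, 94, 103, 110, 129, 144, 166, 177, 178, 178, 178, 179, 179, 178, 178, 178, 179, 180, 180, 180, 180, 181, 182, 181, 181, 181, 182, 182, 181, 181, 181, 182, 182, 181, 181, 181, 181, 180, 181, 181, 182, 181, 170, 145, 146, 150, 150, 150, 150, 150, 150, 150]
150 [84, 84, 85, 84, 85, 85, 86, 93, 100, 108, 138, 170, 172, 179, 182, 182, 182, 182, 182, 182, 181, 182, 182, 181, 182, 181, 181, 181, 182, 182, 182, 182, 182, 182, 182, 182, 183, 183, 183, 182, 182, 182, 181, 178, 180, 181, 182, 180, 169, 144, 145, 150, 150, 150, 150, 150, 150, 150]
160 [105, 83, 84, 84, 85, 84, 83, 86, 102, 116, 128, 165, 167, 177, 182, 182, 182, 181, 181, 182, 182, 181, 182, 182, 181, 182, 182, 182, 181, 182, 182, 181, 182, 182, 182, 182, 181, 181, 181, 182, 182, 182, 180, 174, 178, 181, 181, 180, 167, 153, 150, 150, 150, 150, 149, 150, 150, 150]
178 [121, 82, 58, 56, 58, 57, 56, 82, 135, 164, 174, 174, 168, 168, 170, 169, 168, 168, 168, 169, 169, 169, 169, 170, 169, 169, 170, 170, 170, 170, 170, 170, 171, 171, 171, 171, 171, 172, 171, 172, 172, 172, 170, 161, 161, 162, 162, 156, 
[... 751 characters left out ...]
int8(182), np.uint8(182), np.uint8(182), np.uint8(181), np.uint8(181), np.uint8(182), np.uint8(181), np.uint8(182), np.uint8(182), np.uint8(181), np.uint8(182), np.uint8(182), np.uint8(182), np.uint8(182), np.uint8(181), np.uint8(180), np.uint8(175), np.uint8(172), np.uint8(171), np.uint8(171), np.uint8(171), np.uint8(171), np.uint8(171), np.uint8(170), np.uint8(170), np.uint8(170), np.uint8(171), np.uint8(170), np.uint8(170), np.uint8(170), np.uint8(169), np.uint8(169), np.uint8(169), np.uint8(170), np.uint8(170), np.uint8(163), np.uint8(160), np.uint8(160), np.uint8(157), np.uint8(142), np.uint8(131), np.uint8(129), np.uint8(128), np.uint8(128), np.uint8(129), np.uint8(128), np.uint8(129)]
```

```bash
python3 - <<'E'
from h import *
s,d=load('w2'); c0=cam(s,d)
C=[(304.9,133),(346.3,133),(346.3,190),(304.9,190)]
P=np.array([ray(c0,u,v,.034) for u,v in C]);print(P.round(4),P.mean(0));m=P.mean(0)
for i in range(4): e=P[(i+1)%4]-P[i]; print(np.linalg.norm(e).round(4),np.degrees(np.arctan2(e[1],e[0])).round(1))
plan([(m[0],m[1],.06,20.9),(m[0],m[1],.013,20.9)],1)
E
```

```text
[[0.4425 0.311  0.034 ]
 [0.4574 0.2715 0.034 ]
 [0.4009 0.2489 0.034 ]
 [0.3852 0.2906 0.034 ]] [0.42149787 0.28051748 0.034     ]
0.0423 -69.3
0.0608 -158.2
0.0445 110.7
0.0608 19.7
[1, 0.1, 0.2, 39.9, 0, 0, np.float64(-0.06)]
[1, 0.1, 0.2, 39.9, 0, 0, np.float64(-0.06)]
[1, 0.1, 0.2, 39.9, 0, 0, np.float64(-0.06)]
[1, 0.1, 0.2, 39.9, 0, 0, np.float64(-0.06)]
[1, 0.1, 0.2, 39.9, 0, 0, np.float64(-0.06)]
[1, 0.0, 0.0, 47.0, 0, 0, np.float64(-0.0)]
```

{"method": "drive_tool", "body": {"deltas": [[[1,0.1,0.3,40,0,0,0],[1,0.1,0.3,40,0,0,0],[1,0.1,0.2,40,0,0,0],[1,0.1,0.2,40,0,0,0],[1,0,0.2,39.5,0,0,0],[1,0,0,24,0,0,0],[1,0,0,23,0,0,0],[1,0,0,0,0,0,0],[0.6,0,0,0,0,0,0],[0.3,0,0,0,0,0,0]]]}}

```text
time_s: 5.38
tool_pos: [0.4213, 0.2813, 0.013]
eef_rot: [-0.0, 0.984, 0.179, 0.001]
wrist_force: [-0.5, 0.9, 0.5]
gripper_width: 0.603
```

{"method": "drive_tool", "body": {"deltas": [[[0,0,0,0,0,0,0],[0,0,0,0,0,0,0],[0,0,0,0,0,0,0],[0,0,0,0,0,0,0]]]}}

```text
time_s: 5.88
tool_pos: [0.4213, 0.2814, 0.0132]
eef_rot: [-0.0, 0.984, 0.179, 0.001]
wrist_force: [0.2, -1.4, 5.2]
gripper_width: 0.5
```

```bash
python3 -c "
from h import *
plan([(.4213,.2814,.16,20.7),(.5203,.0073,.16,86.1),(.5203,.0073,.085,86.1)],0)"
```

```text
[0, 0.0, 0.0, -36.7, 0, 0, np.float64(-0.01)]
[0, 0.0, 0.0, -36.7, 0, 0, np.float64(-0.01)]
[0, 0.0, 0.0, -36.7, 0, 0, np.float64(-0.01)]
[0, 0.0, 0.0, -36.7, 0, 0, np.float64(-0.01)]
[0, -0.5, 36.4, -0.0, 0, 0, np.float64(-8.17)]
[0, -5.7, 36.0, -0.0, 0, 0, np.float64(-8.17)]
[0, -10.8, 34.8, -0.0, 0, 0, np.float64(-8.17)]
[0, -15.6, 32.9, -0.0, 0, 0, np.float64(-8.17)]
[0, -20.1, 30.4, -0.0, 0, 0, np.float64(-8.17)]
[0, -24.2, 27.2, -0.0, 0, 0, np.float64(-8.17)]
[0, -27.9, 23.5, -0.0, 0, 0, np.float64(-8.17)]
[0, -30.9, 19.3, -0.0, 0, 0, np.float64(-8.17)]
[0, 0.0, 0.0, 37.5, 0, 0, np.float64(-0.0)]
[0, 0.0, 0.0, 37.5, 0, 0, np.float64(-0.0)]
```

{"method": "drive_tool", "body": {"deltas": [[[0,0,0,-25,0,0,0],[0,0,0,-40,0,0,0],[0,0,0,-42,0,0,0],[0,0,0,-40,0,0,0],[0,0,0,0,0,0,0]]]}}

```text
time_s: 6.5
tool_pos: [0.4222, 0.2827, 0.1625]
eef_rot: [-0.001, 0.984, 0.179, 0.004]
wrist_force: [0.3, 1.1, -0.0]
gripper_width: 0.499
```

{"method": "drive_tool", "body": {"deltas": [[[0,-0.5,36.4,0,0,0,-8.2],[0,-5.7,36,0,0,0,-8.2],[0,-10.8,34.8,0,0,0,-8.2],[0,-15.6,32.9,0,0,0,-8.2],[0,-20.1,30.4,0,0,0,-8.2],[0,-24.2,27.2,0,0,0,-8.1],[0,-27.9,23.5,0,0,0,-8.1],[0,-30.9,19.3,0,0,0,-8.2],[0,0,0,35,0,0,0],[0,0,0,30,0,0,0]]]}}

```text
time_s: 7.75
tool_pos: [0.5187, 0.0059, 0.092]
eef_rot: [-0.0, 0.731, 0.682, -0.001]
wrist_force: [0.5, -0.4, 0.2]
gripper_width: 0.502
```

{"method": "drive_tool", "body": {"deltas": [[[0,0,0,10,0,0,0],[0,0,0,0,0,0,0],[0,0,0,0,0,0,0]]]}}

```text
time_s: 8.12
tool_pos: [0.5203, 0.0072, 0.0848]
eef_rot: [0.001, 0.731, 0.683, 0.001]
wrist_force: [0.2, 0.2, -0.1]
gripper_width: 0.502
```

```bash
python3 -c "
from h import *
s,d=snap('wrist','w3');print(s['tool_pos'],head(s),s['time_s'],s['wrist_force'],s['gripper_width'])
_,e=snap('side','s3');_,g=snap('scene','sc3')
def z(i,x,y,w,h,k): return cv2.resize(i[y:y+h,x:x+w,::-1],(w*k,h*k),interpolation=2)
a=z(d['img'],230,70,200,130,4);b=z(e['img'],285,190,100,75,4);c=z(g['img'],330,140,100,75,4)
cv2.imwrite('pics/c3.png',np.vstack([cv2.resize(a,(800,300)) if 0 else a[:300],np.hstack([b,c])]))
cv2.imwrite('pics/c3.png',np.vstack([cv2.resize(d['img'][50:230,170:470,::-1],(800,480))[:300],np.hstack([b,c])])) if 0 else None"
```

```text
[0.52034723 0.00724875 0.08481177] (np.float64(86.10588030268596), np.float64(0.11537548061440525)) 8.125 [ 0.24471242  0.19273013 -0.09997816] 0.5015186827146002
```

View pics/c3.png

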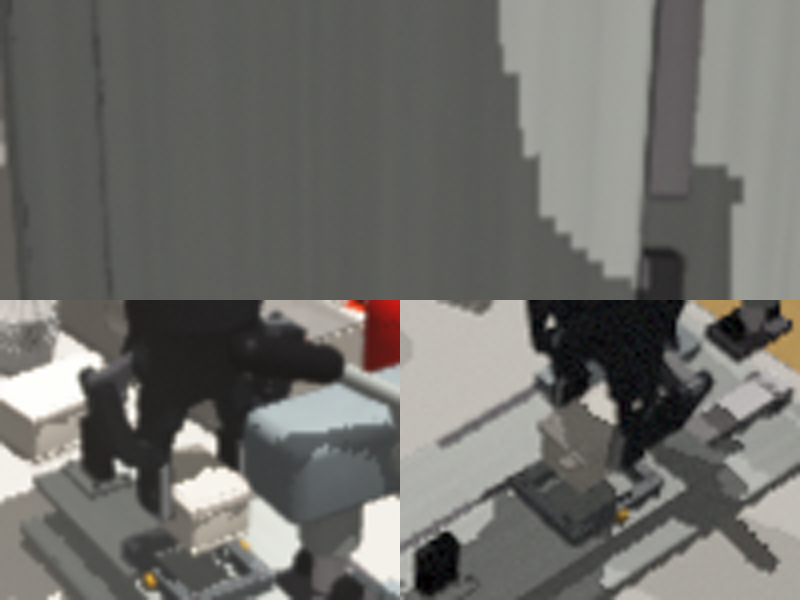

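The side and scene crops show the pot held level above the nest. The wrist crop missed the pot, so I look lower in that same picture.

```bash
python3 -c "
from h import *
s,d=load('w3')
cv2.imwrite('pics/c4.png',cv2.resize(d['img'][140:360,190:450,::-1],(709,600),interpolation=2))
c=cam(s,d)
for z in(.049,): print(proj(c,[[.5202+a*.03,.0072+b*.039,z] for a in(-1,1) for b in(1,-1)]))"
```

```text
[[261.29582215 172.98460932]
 [278.00383915 302.99924121]
 [378.5996366  165.13325323]
 [381.23017831 296.85041146]]
```

View pics/c4.png

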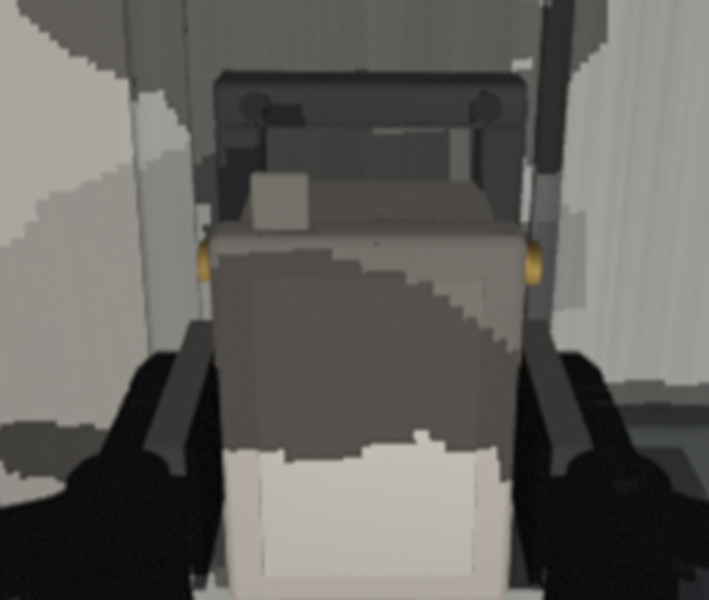

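```bash
python3 -c "
from h import *
s,d=load('w3');c=cam(s,d);T=s['tool_pos'];h=np.radians(86.1)
B=np.array([[np.cos(h),np.sin(h)],[np.sin(h),-np.cos(h)]])
for n,x,y,z in[('lidL',215,235,.1056),('lidR',525,235,.1056),('lidL back',232,578,.1056),('lidR b',508,578,.1056),('footL',245,182,.0716),('footR',483,182,.0716),('blkL',217,85,.049),('blkR',526,85,.049),('inL',265,127,.049),('inR',474,125,.049),('ballL',204,262,.043),('ballR',534,262,.043)]:
  print(n,(B@(ray(c,190+x/2.727-.5,140+y/2.727-.5,z)-T)[:2]*1000).round(1))"
```

```text
lidL [ 31.3 -21.1]
lidR [31.3 20.6]
lidL back [-25.5 -21.3]
lidR b [-25.6  21. ]
footL [ 26.8 -21.2]
footR [26.8 19. ]
blkL [ 38.  -28.7]
blkR [38.  29.2]
inL [ 29.8 -20. ]
inR [30.2 19.7]
ballL [ -0.9 -34.2]
ballR [-0.9 33.8]
```

{"method": "drive_tool", "body": {"deltas": [[[0,0,0,10,0,0,0],[0,0,0,8,0,0,0],[0,0,0,4,0,0,0],[0,0,0,0,0,0,0]]]}}

```text
time_s: 8.78
tool_pos: [0.5191, 0.0069, 0.0612]
eef_rot: [-0.0, 0.731, 0.683, -0.0]
wrist_force: [0.5, -0.4, -0.1]
gripper_width: 0.498
```

{"method": "drive_tool", "body": {"deltas": [[[0,0,0,3,0,0,0],[0,0,0,2,0,0,0],[0,0,0,0,0,0,0]]]}}

```text
time_s: 9.15
tool_pos: [0.5199, 0.007, 0.0569]
eef_rot: [0.0, 0.731, 0.683, 0.0]
wrist_force: [0.2, 0.8, 0.4]
gripper_width: 0.499
```

{"method": "drive_tool", "body": {"deltas": [[[0,0,0,1,0,0,0],[0,0,0,1,0,0,0],[0,0,0,0,0,0,0]]]}}

```text
time_s: 9.52
tool_pos: [0.52, 0.0069, 0.0549]
eef_rot: [0.0, 0.731, 0.683, 0.0]
wrist_force: [2.0, 0.1, 0.5]
gripper_width: 0.498
```

{"method": "drive_tool", "body": {"deltas": [[[0,0,0,1,0,0,0],[0,0,0,1,0,0,0],[0,0,0,0,0,0,0]]]}}

```text
time_s: 9.9
tool_pos: [0.5199, 0.007, 0.0528]
eef_rot: [0.0, 0.731, 0.683, 0.0]
wrist_force: [3.1, 0.4, -1.1]
gripper_width: 0.498
```

{"method": "drive_tool", "body": {"deltas": [[[0,0,0,1,0,0,0],[0,0,0,1,0,0,0],[0,0,0,0,0,0,0]]]}}

```text
time_s: 10.28
tool_pos: [0.5199, 0.0069, 0.0507]
eef_rot: [0.0, 0.731, 0.683, 0.0]
wrist_force: [3.9, 0.0, -0.6]
gripper_width: 0.496
```

{"method": "drive_tool", "body": {"deltas": [[[0,0,-0.2,1,0,0,0],[0,0,-0.2,1,0,0,0],[0,0,0,0,0,0,0]]]}}

```text
time_s: 10.65
tool_pos: [0.5199, 0.0069, 0.0501]
eef_rot: [0.001, 0.731, 0.682, 0.0]
wrist_force: [1.0, -1.6, 9.6]
gripper_width: 0.502
```

```bash
python3 -c "
from h import *
s,d=snap('wrist','w5');print(s['tool_pos'],head(s),s['time_s'],s['wrist_force'],s['ft_torque'])
_,e=snap('side','s5')
a=cv2.resize(d['img'][140:340,190:450,::-1],(780,600),interpolation=2)[:,190:590]
b=cv2.resize(e['img'][195:270,315:365,::-1],(400,600),interpolation=2)
cv2.imwrite('pics/c5.png',np.hstack([a,b]))"
```

```text
[0.51992542 0.00691651 0.05010893] (np.float64(86.0732046935532), np.float64(0.0921354062127181)) 10.65 [ 0.99859786 -1.59196112  9.63707393] [-0.08116232 -0.26745927 -0.01958911]
```

View pics/c5.png

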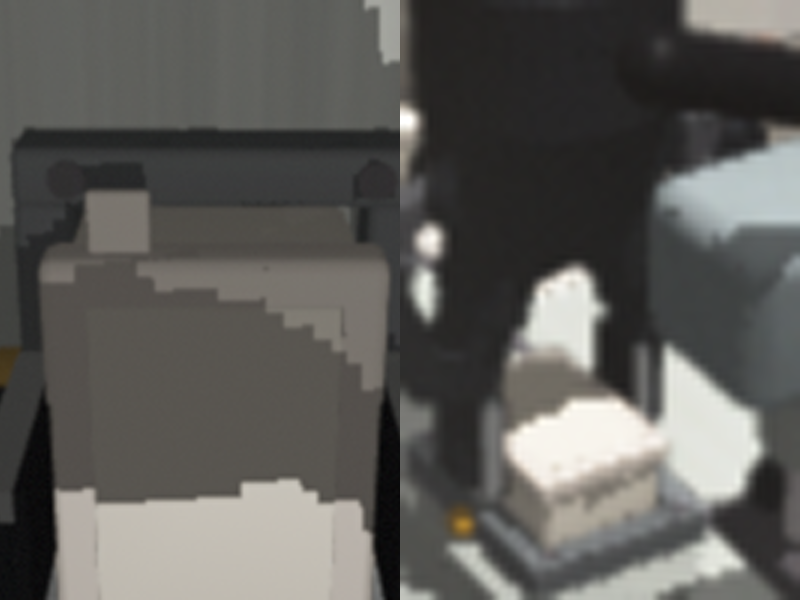

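{"method": "drive_tool", "body": {"deltas": [[[0,0,0.4,0.5,0,0,0],[0,0,0,0.5,0,0,0],[0,0,0,0,0,0,0]]]}}

```text
time_s: 11.12
tool_pos: [0.52, 0.007, 0.05]
eef_rot: [0.001, 0.731, 0.682, -0.0]
wrist_force: [-1.9, -0.8, 19.0]
gripper_width: 0.497
```

{"method": "drive_tool", "body": {"deltas": [[[0.3,0,0,-0.8,0,0,0],[0.75,0,0,-0.5,0,0,0],[0.75,0,0,0,0,0,0],[0.75,0,0,0,0,0,0],[0.75,0,0,-15,0,0,0],[0.75,0,0,-20,0,0,0],[0,0,0,-3,0,0,0],[0,0,0,0,0,0,0],[0,0,0,0,0,0,0],[0,0,0,0,0,0,0]]]}}

```text
time_s: 12.38
tool_pos: [0.519, 0.0069, 0.0865]
eef_rot: [-0.0, 0.731, 0.683, -0.0]
wrist_force: [-0.0, -0.3, 0.0]
gripper_width: 0.001
```

{"method": "drive_tool", "body": {"deltas": [[[0,0,0,0,0,0,0],[0,0,0,0,0,0,0],[0,0,0,0,0,0,0],[0,0,0,8,0,0,0],[0,0,0,3,0,0,0],[0,0,0,0,0,0,0]]]}}

```text
time_s: 13.12
tool_pos: [0.5191, 0.0069, 0.0756]
eef_rot: [-0.0, 0.731, 0.683, -0.0]
wrist_force: [-0.2, 0.5, 0.2]
gripper_width: 0.004
```

{"method": "drive_tool", "body": {"deltas": [[[0,0,0,1.5,0,0,0],[0,0,0,1.5,0,0,0],[0,0,0,0,0,0,0]]]}}

```text
time_s: 13.5
tool_pos: [0.5194, 0.0069, 0.0731]
eef_rot: [0.0, 0.731, 0.683, -0.0]
wrist_force: [-0.3, 0.5, 0.3]
gripper_width: -0.004
```

{"method": "drive_tool", "body": {"deltas": [[[0,0,0,1,0,0,0],[0,0,0,1,0,0,0],[0,0,0,0,0,0,0]]]}}

```text
time_s: 13.88
tool_pos: [0.5195, 0.0068, 0.0711]
eef_rot: [0.0, 0.731, 0.683, -0.0]
wrist_force: [-0.3, 0.1, 1.0]
gripper_width: -0.004
```

{"method": "drive_tool", "body": {"deltas": [[[0,0,0,0.5,0,0,0],[0,0,0,0.5,0,0,0],[0,0,0,0,0,0,0]]]}}

```text
time_s: 14.25
tool_pos: [0.5195, 0.0068, 0.071]
eef_rot: [0.0, 0.731, 0.682, -0.0]
wrist_force: [-3.2, -0.5, 9.4]
gripper_width: 0.0
```

```bash
python3 -c "
from h import *
plan([(.5195,.0069,.14,86.1),(.5295,.1315,.14,86.1),(.5295,.1315,.05,86.1)],.65)"
```

```text
[0.65, 0.0, -0.0, -34.5, 0, 0, np.float64(-0.01)]
[0.65, 0.0, -0.0, -34.5, 0, 0, np.float64(-0.01)]
[0.65, 41.7, 0.5, -0.0, 0, 0, np.float64(-0.0)]
[0.65, 41.7, 0.5, -0.0, 0, 0, np.float64(-0.0)]
[0.65, 41.7, 0.5, -0.0, 0, 0, np.float64(-0.0)]
[0.65, 0.0, 0.0, 45.0, 0, 0, np.float64(-0.0)]
[0.65, 0.0, 0.0, 45.0, 0, 0, np.float64(-0.0)]
```

{"method": "drive_tool", "body": {"deltas": [[[0,0,0,-34.5,0,0,0],[0.65,0,0,-34.5,0,0,0],[0.65,41.7,0.5,0,0,0,0],[0.65,41.7,0.5,0,0,0,0],[0.65,41.7,0.5,0,0,0,0],[0.65,0,0,0,0,0,0],[0.65,0,0,0,0,0,0],[0.65,0,0,20,0,0,0],[0.65,0,0,0,0,0,0]]]}}

```text
time_s: 15.38
tool_pos: [0.5278, 0.1296, 0.1167]
eef_rot: [-0.001, 0.732, 0.682, -0.002]
wrist_force: [-0.4, 0.4, -0.2]
gripper_width: 0.653
```

```bash
python3 -c "
from h import *
s,d=snap('wrist','w6');print(s['tool_pos'],head(s),s['time_s'],s['wrist_force'],s['gripper_width'])
_,e=snap('scene','sc6')
a=cv2.resize(d['img'][:,120:520,::-1],(500,500),interpolation=2)
b=cv2.resize(e['img'][130:255,310:385,::-1],(300,500),interpolation=2)
cv2.imwrite('pics/c6.png',np.hstack([a,b]))"
```

```text
[0.52784895 0.12955014 0.11665239] (np.float64(85.97424508164455), np.float64(0.2812005909060158)) 15.375 [-0.3577882   0.41814936 -0.20502733] 0.6528220696817847
```

View pics/c6.png

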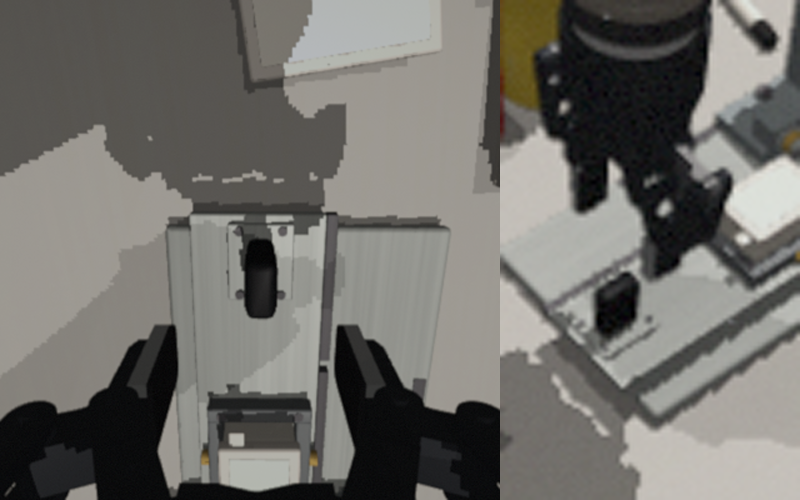

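```bash
python3 -c "
from h import *
s,d=load('w6');c=cam(s,d)
q=proj(c,[[.5297+a*.007,.1315+b*.014,z] for z in(.08,.042) for a in(-1,1) for b in(-1,1)]);print(np.c_[(q[:,0]-120)*1.25,q[:,1]*1.25].round(0))
q=proj(c,[[.5297+a*.017,.1315+b*.021,.042] for a in(-1,1) for b in(-1,1)]);print(np.c_[(q[:,0]-120)*1.25,q[:,1]*1.25].round(0))
for v in (312,316):print(ray(c,120+262/1.25,v/1.25,.08))
print(ray(c,120+249/1.25,265/1.25,.08),ray(c,120+276/1.25,265/1.25,.08))"
```

```text
[[247. 323.]
 [242. 264.]
 [279. 321.]
 [275. 262.]
 [249. 288.]
 [245. 238.]
 [275. 287.]
 [272. 236.]]
[[231. 302.]
 [224. 226.]
 [295. 298.]
 [292. 221.]]
[0.52956134 0.12227878 0.08      ]
[0.52943195 0.12031318 0.08      ]
[0.52548541 0.14484609 0.08      ] [0.5369823  0.14405599 0.08      ]
```

The grip shows at (260,278) between the open jaws and agrees with the model to about 2 mm. The pot sits flush in the nest. I go down to the grip and pinch it.

```bash
python3 -c "
from h import *
plan([(.530,.1325,.048,86.1,3)],.65)"
```

```text
[0.65, 0.6, 0.3, 23.4, 0, 0, np.float64(-0.03)]
[0.65, 0.6, 0.3, 23.4, 0, 0, np.float64(-0.03)]
[0.65, 0.6, 0.3, 23.4, 0, 0, np.float64(-0.03)]
```

{"method": "drive_tool", "body": {"deltas": [[[0.65,0.5,0.2,23,0,0,0],[0.65,0.5,0.2,23,0,0,0],[0.65,0,0,18,0,0,0],[0.65,0,0,5,0,0,0],[0.65,0,0,0,0,0,0]]]}}

```text
time_s: 16.1
tool_pos: [0.5302, 0.1327, 0.0502]
eef_rot: [0.0, 0.731, 0.683, 0.0]
wrist_force: [-0.1, 0.5, 0.6]
gripper_width: 0.651
```

{"method": "drive_tool", "body": {"deltas": [[[0.3,0,0,0,0,0,0],[0,0,0,0,0,0,0],[0,0,0,0,0,0,0],[0,0,0,0,0,0,0],[0,0,0,0,0,0,0],[0,0,0,0,0,0,0]]]}}

```text
time_s: 16.85
tool_pos: [0.5301, 0.1327, 0.0508]
eef_rot: [0.0, 0.731, 0.682, 0.0]
wrist_force: [-2.1, -0.1, 5.8]
gripper_width: 0.155
```

{"method": "drive_tool", "body": {"deltas": [[[0,-3,0,0,0,0,0],[0,-8,0,0,0,0,0],[0,-13,0,0,0,0,0],[0,-15,0,0,0,0,0],[0,-15,0,0,0,0,0],[0,-15,0,0,0,0,0],[0,-10,0,0,0,0,0],[0,-6,0,0,0,0,0],[0,-3,0,0,0,0,0],[0,0,0,0,0,0,0]]]}}

```text
time_s: 18.1
tool_pos: [0.5236, 0.0453, 0.0508]
eef_rot: [-0.0, 0.731, 0.682, -0.0]
wrist_force: [-4.0, 1.3, 8.2]
gripper_width: 0.155
```

{"method": "drive_tool", "body": {"deltas": [[[0,-1,0,0,0,0,0],[0,-1,0,0,0,0,0],[0,0,0,0,0,0,0]]]}}

```text
time_s: 18.48
tool_pos: [0.5235, 0.0431, 0.0508]
eef_rot: [-0.0, 0.731, 0.682, -0.0]
wrist_force: [-3.9, 0.2, 7.7]
gripper_width: 0.149
```

```bash
python3 -c "
from h import *
s,d=snap('side','s7');print(s['tool_pos'],head(s),s['time_s'],s['wrist_force'],s['gripper_width'])
_,e=snap('scene','sc7')
a=cv2.resize(d['img'][185:335,285:445,::-1],(480,450),interpolation=2)
b=cv2.resize(e['img'][80:230,310:416,::-1],(318,450),interpolation=2)
cv2.imwrite('pics/c7.png',np.hstack([a,b]))"
```

```text
[0.52349545 0.04314548 0.05080935] (np.float64(86.06765369101504), np.float64(0.03578248879200696)) 18.475 [-3.85070073  0.1803638   7.71481642] 0.14853450656251752
```

View pics/c7.png

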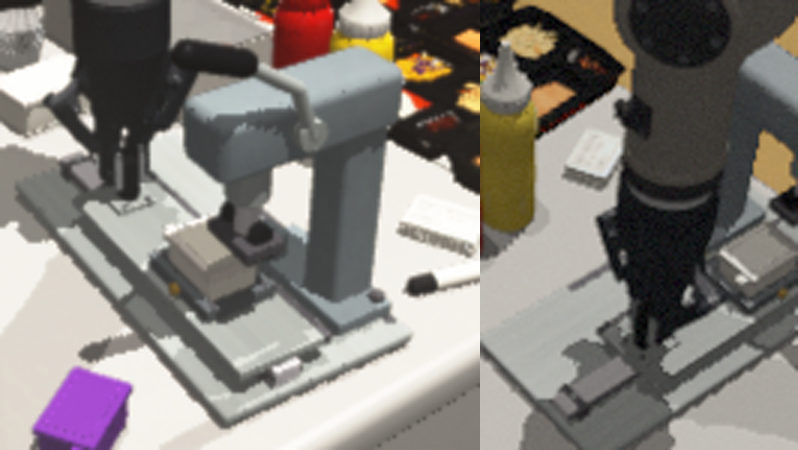

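The slide has moved in about 90 mm. The pot's lid is at (205,240) in the left crop and the stamp foot at (250,235), so roughly 20–30 mm remain. I go on in small steps and watch the force along y.

{"method": "drive_tool", "body": {"deltas": [[[0,-2,-0.3,0,0,0,0],[0,-2,0,0,0,0,0],[0,-2,0,0,0,0,0],[0,0,0,0,0,0,0]]]}}

```text
time_s: 19.08
tool_pos: [0.523, 0.0371, 0.0508]
eef_rot: [0.0, 0.731, 0.682, -0.0]
wrist_force: [-2.3, 0.5, 6.2]
gripper_width: 0.153
```

{"method": "drive_tool", "body": {"deltas": [[[0,-1,0,0,0,0,0],[0,-1,0,0,0,0,0],[0,0,0,0,0,0,0]]]}}

```text
time_s: 19.45
tool_pos: [0.5229, 0.0351, 0.0508]
eef_rot: [0.0, 0.731, 0.682, -0.0]
wrist_force: [-2.8, 0.3, 6.6]
gripper_width: 0.154
```

{"method": "drive_tool", "body": {"deltas": [[[0,-1,0,0,0,0,0],[0,-1,0,0,0,0,0],[0,0,0,0,0,0,0]]]}}

```text
time_s: 19.82
tool_pos: [0.5227, 0.0331, 0.0508]
eef_rot: [0.0, 0.731, 0.682, -0.0]
wrist_force: [-2.7, 1.5, 6.8]
gripper_width: 0.155
```

{"method": "drive_tool", "body": {"deltas": [[[0,-1,0,0,0,0,0],[0,-1,0,0,0,0,0],[0,0,0,0,0,0,0]]]}}

```text
time_s: 20.2
tool_pos: [0.5226, 0.0311, 0.0508]
eef_rot: [0.0, 0.731, 0.682, -0.0]
wrist_force: [-3.0, 0.2, 7.6]
gripper_width: 0.157
```

{"method": "drive_tool", "body": {"deltas": [[[0,-1,0,0,0,0,0],[0,-1,0,0,0,0,0],[0,0,0,0,0,0,0]]]}}

```text
time_s: 20.58
tool_pos: [0.5224, 0.0291, 0.0508]
eef_rot: [0.0, 0.731, 0.682, -0.0]
wrist_force: [-3.2, 0.2, 9.7]
gripper_width: 0.153
```

{"method": "drive_tool", "body": {"deltas": [[[0,-1,0,0,0,0,0],[0,-1,0,0,0,0,0],[0,0,0,0,0,0,0]]]}}

```text
time_s: 20.95
tool_pos: [0.5223, 0.0271, 0.0508]
eef_rot: [0.0, 0.731, 0.682, -0.0]
wrist_force: [-2.9, 1.0, 8.4]
gripper_width: 0.149
```

{"method": "drive_tool", "body": {"deltas": [[[0,-1,0,0,0,0,0],[0,-1,0,0,0,0,0],[0,0,0,0,0,0,0]]]}}

```text
time_s: 21.32
tool_pos: [0.5221, 0.0251, 0.0508]
eef_rot: [0.0, 0.731, 0.682, -0.0]
wrist_force: [-2.3, 0.4, 5.8]
gripper_width: 0.155
```

{"method": "drive_tool", "body": {"deltas": [[[0,-1,0,0,0,0,0],[0,-1,0,0,0,0,0],[0,0,0,0,0,0,0]]]}}

```text
time_s: 21.7
tool_pos: [0.522, 0.0231, 0.0508]
eef_rot: [0.0, 0.731, 0.682, -0.0]
wrist_force: [-3.2, 1.1, 7.6]
gripper_width: 0.154
```

{"method": "drive_tool", "body": {"deltas": [[[0,-1,0,0,0,0,0],[0,-1,0,0,0,0,0],[0,0,0,0,0,0,0]]]}}

```text
time_s: 22.08
tool_pos: [0.5218, 0.0211, 0.0508]
eef_rot: [-0.0, 0.731, 0.682, -0.0]
wrist_force: [-2.8, 1.0, 9.5]
gripper_width: 0.156
```

{"method": "drive_tool", "body": {"deltas": [[[0,-1,0,0,0,0,0],[0,-1,0,0,0,0,0],[0,0,0,0,0,0,0]]]}}

```text
time_s: 22.45
tool_pos: [0.5217, 0.0191, 0.0508]
eef_rot: [0.0, 0.731, 0.682, -0.0]
wrist_force: [-3.0, 1.2, 7.0]
gripper_width: 0.152
```

{"method": "drive_tool", "body": {"deltas": [[[0,-1,0,0,0,0,0],[0,-1,0,0,0,0,0],[0,0,0,0,0,0,0]]]}}

```text
time_s: 22.82
tool_pos: [0.5216, 0.0171, 0.0508]
eef_rot: [0.0, 0.731, 0.682, -0.0]
wrist_force: [-3.1, 0.6, 8.0]
gripper_width: 0.153
```

{"method": "drive_tool", "body": {"deltas": [[[0,-1,0,0,0,0,0],[0,-1,0,0,0,0,0],[0,0,0,0,0,0,0]]]}}

```text
time_s: 23.2
tool_pos: [0.5214, 0.0151, 0.0508]
eef_rot: [-0.0, 0.731, 0.682, -0.0]
wrist_force: [-2.9, 1.3, 7.7]
gripper_width: 0.151
```

{"method": "drive_tool", "body": {"deltas": [[[0,-1,0,0,0,0,0],[0,-1,0,0,0,0,0],[0,0,0,0,0,0,0]]]}}

```text
time_s: 23.58
tool_pos: [0.5213, 0.0131, 0.0508]
eef_rot: [-0.0, 0.731, 0.682, -0.0]
wrist_force: [-3.4, 1.5, 8.6]
gripper_width: 0.154
```

{"method": "drive_tool", "body": {"deltas": [[[0,-1,0,0,0,0,0],[0,-1,0,0,0,0,0],[0,0,0,0,0,0,0]]]}}

```text
time_s: 23.95
tool_pos: [0.5211, 0.0111, 0.0508]
eef_rot: [-0.0, 0.731, 0.682, -0.0]
wrist_force: [-3.2, 0.6, 6.6]
gripper_width: 0.152
```

{"method": "drive_tool", "body": {"deltas": [[[0,-1,0,0,0,0,0],[0,-1,0,0,0,0,0],[0,0,0,0,0,0,0]]]}}

```text
time_s: 24.32
tool_pos: [0.521, 0.009, 0.0508]
eef_rot: [-0.0, 0.731, 0.682, -0.0]
wrist_force: [-2.8, 1.2, 8.6]
gripper_width: 0.157
```

{"method": "drive_tool", "body": {"deltas": [[[0,-1,0,0,0,0,0],[0,-1,0,0,0,0,0],[0,0,0,0,0,0,0]]]}}

```text
time_s: 24.7
tool_pos: [0.5207, 0.0059, 0.0508]
eef_rot: [0.0, 0.731, 0.682, -0.001]
wrist_force: [-3.1, -0.9, 7.7]
gripper_width: 0.151
```

{"method": "drive_tool", "body": {"deltas": [[[0,-1,0,0,0,0,0],[0,-1,0,0,0,0,0],[0,0,0,0,0,0,0]]]}}

```text
time_s: 25.08
tool_pos: [0.5206, 0.004, 0.0508]
eef_rot: [0.0, 0.731, 0.682, -0.001]
wrist_force: [-4.1, -0.3, 7.9]
gripper_width: 0.158
```

{"method": "drive_tool", "body": {"deltas": [[[0,-0.5,0,0,0,0,0],[0,-0.5,0,0,0,0,0],[0,0,0,0,0,0,0],[0,0,0,0,0,0,0]]]}}

```text
time_s: 25.58
tool_pos: [0.5206, 0.0038, 0.0508]
eef_rot: [0.0, 0.731, 0.682, -0.0]
wrist_force: [-3.3, 0.6, 8.1]
gripper_width: 0.154
```

{"method": "drive_tool", "body": {"deltas": [[[0,-0.5,0,0,0,0,0],[0,-0.5,0,0,0,0,0],[0,0,0,0,0,0,0],[0,0,0,0,0,0,0]]]}}

```text
time_s: 26.08
tool_pos: [0.5206, 0.0037, 0.0508]
eef_rot: [-0.0, 0.731, 0.682, 0.0]
wrist_force: [-3.1, 2.9, 8.4]
gripper_width: 0.153
```

{"method": "drive_tool", "body": {"deltas": [[[0,0.5,0,0,0,0,0],[0,0.5,0,0,0,0,0],[0,0,0,0,0,0,0],[0,0,0,0,0,0,0]]]}}

```text
time_s: 26.58
tool_pos: [0.5206, 0.0038, 0.0508]
eef_rot: [0.0, 0.731, 0.682, -0.0]
wrist_force: [-3.7, -0.7, 7.8]
gripper_width: 0.153
```

```bash
python3 -c "
from h import *
s,d=snap('side','s8');print(s['tool_pos'],head(s),s['time_s'],s['wrist_force'],s['gripper_width'])
_,e=snap('scene','sc8')
a=cv2.resize(d['img'][185:335,285:445,::-1],(480,450),interpolation=2)
b=cv2.resize(e['img'][130:255,310:416,::-1],(318,450),interpolation=2)
cv2.imwrite('pics/c8.png',np.hstack([a,b]))"
```

```text
[0.5205995  0.00378397 0.05079944] (np.float64(86.05711506086739), np.float64(0.05769161842591677)) 26.575 [-3.73259919 -0.67274531  7.80378689] 0.15322126001036052
```

View pics/c8.png

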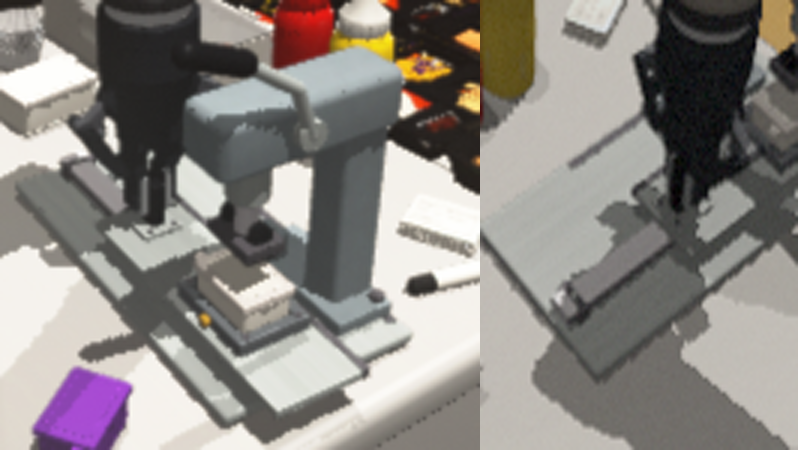

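The pot (lid at about (245,280)) stands level in the nest below the stamp, and the jaws hold the grip at (155,200). The slide stays at y = 3.8 mm whether pushed or pulled slightly, so the ball is in the notch.

```bash
python3 -c "
from h import *
bot.job_done()"
```

```text
the job is handed in; nothing more can be done
```

The pot is pressed into the nest, the slide is at the ball notch under the stamp, and the gripper is still pinching the black grip. I handed the job in at about 27 s of the 72 s allowed.

- **Pot home:** With the slide still out, the pot went down until it pushed back with 19 N and stopped moving. I then pressed the lid from above with shut fingers and met it at 71.1 mm, against 71 mm for fully home.
- **Notch:** After about 127 mm of push the slide jumped ahead on its own. It then stayed within 0.1 mm while I pushed and pulled it by about 1 mm of command (force +2.9 to −0.7 N).
- **Holding:** The jaws are closed on about 13 mm of grip with the force at its fixed setting. A small steady load of about −4 N sideways and 8 N upward remains on the wrist.
- **Surroundings:** The last side view shows the pot level under the stamp. I did not measure the bystanders again, but nothing came near them and no unexpected forces showed up.

One correction on the way: I made a 0.4 mm sideways nudge in the wrong direction while pressing the pot in, and reversed it. No check failed. The sub-millimetre centring under the stamp rests on the feel of the notch, not on a picture.

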